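Load a cell into the craft-room charger

ROBOT

A 7-joint arm with a two-finger parallel gripper is mounted at the origin on the work surface. World frame = base frame: x ahead of the robot, y to its left, z up, the work surface at z = 0. Lengths are in m, angles in degrees, forces in N, time in s.
With the tool pointing down it reaches from about 0.425 to 0.925 m from the base axis. Payload 6.8 kg.
Tool frame: the origin (TCP) lies at the very end of the fingers, on their centre line; the grasp point (between the pads) lies 19 mm behind it; y points along the fingers, z is the direction in which the jaws open and shut, and the axes are right-handed (so a half turn about y gives the same grasp; the last joint's range is limited). The gripper opens to 88 mm and grips with 3 to 60 N. Pads are 20 mm wide; open, the fingers measure 115 mm over their backs; the gripper's body (75 mm by 178 mm) begins 61 mm behind the grasp point.
Start: joints at [-74.834, 27.33, 1.283, 89.118, -0.659, 63.558, -4.761], TCP at [0.246, 0.629, 0.223] pointing down, gripper open.
Joint ranges: [-169.35, 169.35], [-19.33, 120.38], [-80.79, 83.38], [13.8, 139.57], [-78.32, 258.32], [9.67, 109.79], [-169.56, 169.56]. Speed limits (degrees/s): [136.94, 136.94, 180, 180, 180, 180, 180].

INTERFACE

Orientations are given as a 3x3 rotation matrix whose columns are the frame's x, y, z axes.
In Python, from rig import bot gives the robot as it stands.
- The arm moves only by the tool jog_arm, never from a script. Its arguments are lists of equal length, an entry for each row: "rotation": the turn, a rotation vector about the tool's x, y, z in degrees, a list of three; "dp": the shift along the tool's x, y, z in m, a list of three; "hand": the closure, from -1 (fully open) to 1 (shut), so that 0 is half open. In form: {"rotation": [[ax, ay, az], ...], "dp": [[x, y, z], ...], "hand": [hand, ...]}. A call has exactly 8 rows; each row shifts and turns the commanded pose from where the row before left it, along the tool's axes as they then stand; what a row does not reach is not made up. A row lasts 1/8 s, in which the tool goes at most 62.5 mm and 10.7 degrees, less where a joint would pass 70% of its speed; a pose out of reach is approached as far as the arm can. A call with a gripper value outside its range is refused whole. The fingers move at their own pace and stop on an object; "newtons" is the grip in N (left out, the last holds). Time passes only in rows, so rows that do not move let the fingers close, or fill a call up. It gives the time, the measured TCP pose, the force and the opening at its end, in the units of the state.
- bot.get_state(): the state, without advancing time (a new reading comes with each control period).
- bot.get_image(name): name is "scene" or "top" or "wrist"; returns a dict with "pixels" (400x640x3 uint8, blue, green, red), "z_map" (400x640 float32, m along the optical axis (not along the pixel's ray), 0 where there is no reading), "mtx" (3x3 intrinsics, pixels), "world_from_camera" (4x4, takes a point from camera to world coordinates); the wrist camera has in their place "mount" (4x4, takes a point from camera to tool coordinates, whose origin is the TCP and whose axes are the tool frame's). Camera axes: x right, y up, looking along -z (the intrinsics and any distortion apply to the point x, -y, -z); pixel columns grow to the right and rows downward; lengths in m; the calibration is good to about 2 mm. A picture is of the moment at which its call begins: read the wrist's pose just before it.
- bot.job_done(): hands the job in, once; it reports no verdict.
The state is a dict: "clock": time; "joint_pos": joint angles; "dq": joint speeds; "joint_torque": joint torques, N m; "eef_pos": TCP position; "tcp_rot": TCP orientation; "ft_force": force on the tool from outside, world axes, zero at the start; "wrist_torque": the same for the moment, N m; "gripper_width": opening from 0.0 (shut) to 1.0 (fully open).
Only numpy, scipy, OpenCV 4.12 (cv2) and the standard library are available. Lean on these libraries where they do the work, as an engineer would, in place of code of your own. Each camera call takes 0.05 s, during which the arm holds its last target. There are 200 camera calls.

TASK

Put the orange rechargeable cell into the battery charger: holding its steel-nub end up, press its flat end gently back against the sprung copper contact, then tip the nub end down at the red end stop so that the cell lies fully home and level, with its nub caught under the stop's lip. Never force the cell or the contact; let go at the end, and leave the blue cell and the other things on the table where they are.

Things in the scene. Friction and masses are not known exactly. Their poses are not given: they have to be found in the camera images.
- cell_mid (a point): Centre of the orange cell: a cylinder 32 mm in diameter and 100 mm long in all (95 mm body, then a steel nub 12 mm in diameter, 5 mm long), 110 to 220 g. Its x axis runs along the cell from flat end to nub. At the start it lies level in a wooden rack, 34 mm above the table, in V saddles near its ends; its sides are free to 25 mm either way from its centre.
- cell_nub (a point): Tip of the orange cell's steel nub, on its axis (50 mm along x from the centre).
- spare_mid (a point): Centre of the blue cell, same shape and size, in the other place of the rack, 90 mm beside the orange one (either may be on either side). Leave it there.
- charger: White charger housing fixed down, 250 x 100 x 18 mm; origin at the centre of its underside; x (towards the robot) runs from the copper sprung contact to the red end stop. A black bay unit (plate top at z = 22 mm) is clipped on top, square and centred in y, but shifted along x by up to 10 mm either way: not measured, feel for it. The charger_ points are for a bay unit in the middle.
- charger_seat (a point): Where the cell's centre lies when home (before the bay unit's unknown x shift), 56 mm above the table; axes as the charger's; the cell lies along x, nub to +x. Two 90 degree V saddles, 36 mm wide, at x = -52 to -30 and 26 to 43 mm from here, centre it; the sides are free for fingers between them. Slick, rigid plastic. Over 20 N on the dome or 50 N on the whole bay is forcing it.
- charger_dome (a point): Tip of the sprung copper dome when free (before the unknown x shift), 46 mm to -x of the seat point on the cell's axis. Dome radius 8 mm; pushed to -x it yields at about 3 N, stiffens by 1.1 N per mm and bottoms after 10 mm at 14 N. With the cell home it is in by 4 mm; to pass the stop's lip it must be in more than 7 mm. Spring tower behind it: face 20 mm to -x, top at z = 68 mm.
- charger_stop (a point): Where the nub's tip rests on the red stop's face (before the unknown x shift), 50 mm to +x of the seat point on the cell's axis. The stop is 32 mm wide, its top at z = 69 mm. Its lip overhangs 3 mm towards the dome at z = 65 to 69 mm: the nub must come down short of the lip, then slides forward under it.
- mallet: Wooden mallet lying on the table, head 65 mm in diameter and 100 mm long, handle along x; bystander.
- bowl: Clear plastic bowl, 120 mm wide, 55 mm high; origin under its centre; bystander.
- jar: Small amber jar with a black cap, 48 mm in diameter, 60 mm high; origin under its centre; bystander.
- awl: Screwdriver-like awl lying on the table; bystander.

How it is judged:
By the outcome, as a careful person would: the job done as asked, in the order asked, and still so for the second after the job is handed in, with the robot touching nothing.
It also fails if it takes over 72 s, if anything falls off the work surface, if the arm or the gripper's body presses on something with over 40 N, if the wrist force passes 120 N, or if a joint passes its speed limit or range.

## Working session

There is one attempt and no reset: what is moved stays moved. The work goes in short steps, Python scripts to look and compute and a tool call to move; the robot and the scene stay as the last step left them, time stands still between calls to the robot, and variables do not carry over. Pictures are saved under pics/ and viewed, about 8 in all and at most 12, crops included, and the job is handed in when it is done.

Besides the shell and the picture viewer there is one more tool, called after "Call:" by a JSON object that holds its "api" and its "payload". jog_arm: Moves the arm, as the interface text tells. Its arguments: {"type":"object","properties":{"rotation":{"type":"array","items":{"type":"array","items":{"type":"number"}}},"dp":{"type":"array","items":{"type":"array","items":{"type":"number"}}},"hand":{"type":"array","items":{"type":"number"}},"newtons":{"type":"number"}},"required":["rotation","dp","hand"]}

```bash
mkdir -p pics; ls
cat > h.py <<'E'
import numpy as np, cv2
from rig import bot
def grab(n):
    s=bot.get_state(); d=bot.get_image(n); d['pixels']=np.array(d['pixels'])
    if 'mount' in d:
        T=np.eye(4);T[:3,:3]=np.array(s['tcp_rot']);T[:3,3]=s['eef_pos'];d['T']=T@np.array(d['mount'])
    else: d['T']=np.array(d['world_from_camera'])
    return d
def cloud(d):
    z=np.array(d['z_map']);K=np.array(d['mtx']);h,w=z.shape
    u,v=np.meshgrid(np.arange(w),np.arange(h))
    P=np.stack([(u-K[0,2])/K[0,0]*z,-(v-K[1,2])/K[1,1]*z,-z],-1)
    return P@d['T'][:3,:3].T+d['T'][:3,3]
def ray(d,u,v,z):
    K=np.array(d['mtx']);r=d['T'][:3,:3]@np.array([(u-K[0,2])/K[0,0],-(v-K[1,2])/K[1,1],-1])
    o=d['T'][:3,3];return o+r*(z-o[2])/r[2]
E
python3 - <<'E'
from h import *
s=bot.get_state();print(s)
a=grab('scene');b=grab('top')
for n,d in(('scene',a),('top',b)):
    cv2.imwrite(f'pics/{n}0.png',d['pixels']);print(n,d['mtx'],d['T'],[k for k in d])
import pickle;pickle.dump((a,b),open('s0.pkl','wb'))
E
```

```text
pics
{'clock': 0.0, 'joint_pos': array([-74.83350722,  27.37318862,   1.28024374,  89.17845955,
        -0.65746098,  63.55732987,  -4.76138454]), 'dq': array([-0.05125695, -0.00687506,  0.08192058, -0.01407906, -0.10940364,
       -0.02900282,  0.00708537]), 'joint_torque': array([-3.46129389e-05, -5.82846522e+01,  1.53467406e+00, -2.72613144e+01,
       -5.43272146e-02,  1.68235885e-02,  1.70526778e-04]), 'eef_pos': array([0.24565962, 0.62806248, 0.22171124]), 'tcp_rot': array([[ 9.31319029e-01, -4.99253122e-04,  3.64204087e-01],
       [-3.64204396e-01, -1.70204048e-03,  9.31317487e-01],
       [ 1.54926937e-04, -9.99998427e-01, -1.76697287e-03]]), 'ft_force': array([0.54638137, 0.03974314, 0.24908491]), 'wrist_torque': array([-0.00821447,  0.034627  , -0.03293964]), 'gripper_width': 1.000752433807195}
scene [[420.07267945   0.         316.89493258]
 [  0.         420.07267945 196.32215661]
 [  0.           0.           1.        ]] [[-0.29051402 -0.80148294  0.52271091  1.07508339]
 [ 0.95673814 -0.25239717  0.14473357  0.01392691]
 [ 0.01592927  0.54214459  0.84013422  0.86118296]
 [ 0.          0.          0.          1.        ]] ['pixels', 'z_map', 'mtx', 'world_from_camera', 'T']
top [[466.33922332   0.         317.46680443]
 [  0.         466.33922332 197.61956929]
 [  0.           0.           1.        ]] [[-2.00873413e-02  9.80777408e-01 -1.94093213e-01  3.25594230e-01]
 [-9.99793981e-01 -2.02710035e-02  1.04001897e-03 -1.14131636e-01]
 [-2.91443709e-03  1.94074117e-01  9.80982540e-01  1.27789310e+00]
 [ 0.00000000e+00  0.00000000e+00  0.00000000e+00  1.00000000e+00]] ['pixels', 'z_map', 'mtx', 'world_from_camera', 'T']
```

View pics/top0.png

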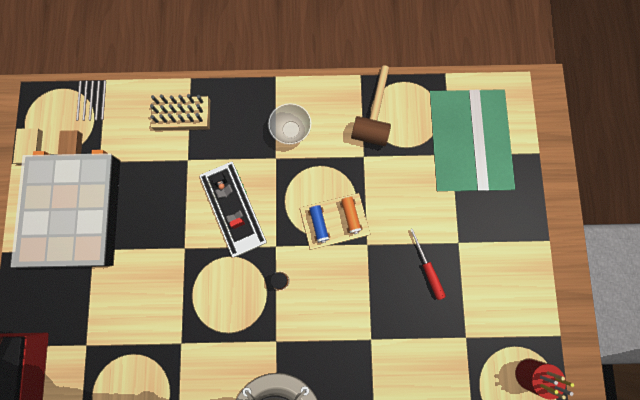

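View pics/scene0.png

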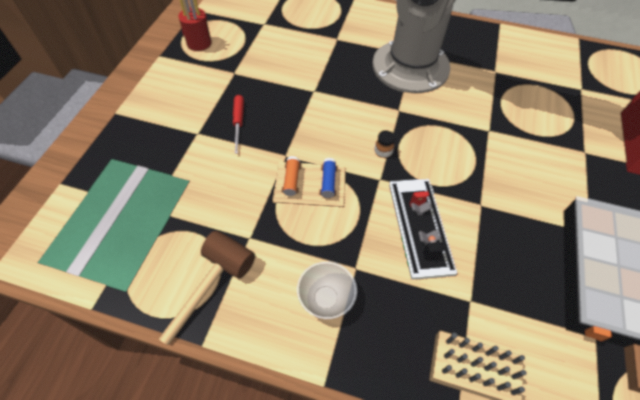

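The top view shows the orange cell at (350,215), the blue one at (319,225), the charger at (232,208) with its red stop at (236,222), and the jar at (278,281). Next I'll measure them and look closer.

Run:
```python
from h import *
import pickle
a,b=pickle.load(open('s0.pkl','rb'))
for n,d in(('scene',a),('top',b)):
    P=cloud(d);hsv=cv2.cvtColor(d['pixels'],cv2.COLOR_BGR2HSV);H,S,V=cv2.split(hsv)
    ws=(P[...,0]>.35)&(P[...,0]<.85)&(P[...,1]>-.25)&(P[...,1]<.35)
    for nm,m in dict(orange=(H>4)&(H<14)&(S>180)&(V>120)&(P[...,2]>.03),blue=(H>100)&(H<130)&(S>150),red=((H<4)|(H>175))&(S>170)&(V>100)).items():
        m=(m&ws).astype(np.uint8);c,l,st,ce=cv2.connectedComponentsWithStats(m)
        for i in range(1,c):
            if st[i,4]>25:
                Q=P[l==i];(cx,cy),wh,an=cv2.minAreaRect((Q[:,:2]*1000).astype(np.float32))
                q=Q[:,:2]-Q[:,:2].mean(0);w,v=np.linalg.eigh(q.T@q)
                print(n,nm,st[i],ce[i].round(1),'xyz',Q.mean(0).round(4),'zmax',np.percentile(Q[:,2],95).round(4),'rect',np.round((cx,cy,*wh),1),'ax',v[:,1].round(3))
    # charger white
    m=((S<60)&(V>150)&ws&(P[...,1]>.03)&(P[...,1]<.25)&(P[...,2]>.008)&(P[...,2]<.03)).astype(np.uint8)
    c,l,st,ce=cv2.connectedComponentsWithStats(m);Q=P[(m>0)]
    print(n,'white',m.sum(),np.percentile(Q[:,2],[5,50,95]),cv2.minAreaRect((Q[:,:2]*1000).astype(np.float32)))
d=b;im=cv2.resize(d['pixels'][150:300,180:390],None,fx=3.8,fy=3.8,interpolation=cv2.INTER_CUBIC);cv2.imwrite('pics/c1.png',im)
```

```text
scene blue [323 162  12  28 278] [328.4 175.7] xyz [ 0.5049 -0.117   0.0483] zmax 0.0515 rect [ 504.6 -116.5   80.9   24.7] ax [-0.976 -0.217]
scene red [412 192  16  12 102] [419.1 196.6] xyz [0.5087 0.0982 0.062 ] zmax 0.0709 rect [506.8  99.4  12.6  32.6] ax [-0.394  0.919]
scene white 1302 [0.01265494 0.01807848 0.02130887] ((552.561767578125, 118.49584197998047), (251.3992156982422, 101.83248901367188), 22.745832443237305)
top orange [342 199  13  31 121] [347.5 214. ] xyz [ 0.5232 -0.1947  0.0453] zmax 0.0504 rect [ 523.4 -194.9   83.4   11.8] ax [-0.974 -0.226]
top orange [350 198  10  30  63] [354.5 212. ] xyz [ 0.5281 -0.2137  0.046 ] zmax 0.0519 rect [ 527.2 -214.    80.1    6.9] ax [-0.975 -0.222]
top blue [310 206  18  33 331] [318.2 221.8] xyz [ 0.5035 -0.116   0.0471] zmax 0.0525 rect [ 504.1 -116.4   84.4   28.9] ax [-0.974 -0.228]
top red [230 218  13   9  64] [235.7 221.9] xyz [0.5049 0.1004 0.0664] zmax 0.0718 rect [504.7 103.5  18.   39.7] ax [-0.329  0.944]
top white 982 [0.01306961 0.01764634 0.02189944] ((552.0692749023438, 120.47157287597656), (252.11314392089844, 100.5527114868164), 22.7480411529541)
```

View pics/c1.png

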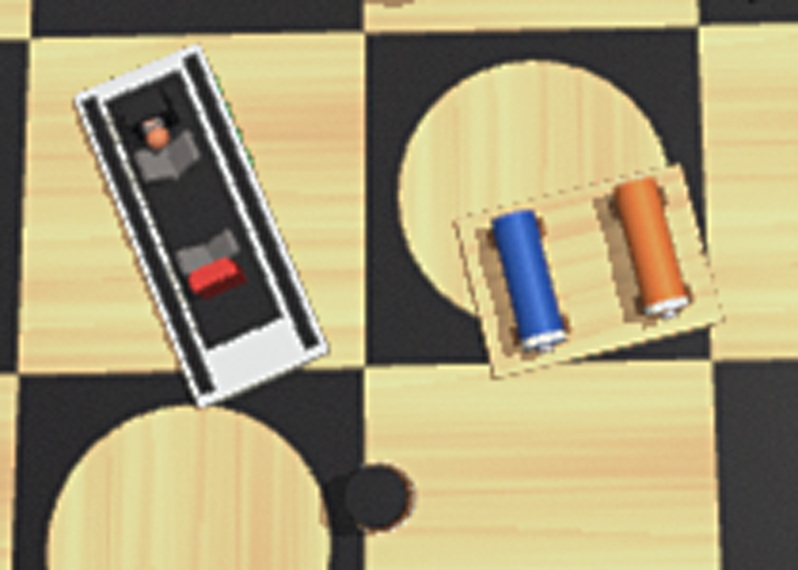

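```bash
cat >> h.py <<'E'
from scipy.spatial.transform import Rotation as Ro
def pose(yaw,tilt=0):
    "x_tool along yaw (deg), raised by tilt; y_tool down"
    c,s=np.cos(np.radians(yaw)),np.sin(np.radians(yaw));x=np.array([c,s,0]);u=np.array([0,0,1.])
    t=np.radians(tilt);X=x*np.cos(t)+u*np.sin(t);Y=-u*np.cos(t)+x*np.sin(t);return np.stack([X,Y,np.cross(X,Y)],1)
def plan(p1,R1,n,way=None):
    s=bot.get_state();R=np.array(s['tcp_rot']);p=np.array(s['eef_pos'])
    rv=Ro.from_matrix(R.T@R1).as_rotvec(degrees=True)/n
    pts=[p]+([np.array(way)] if way is not None else [])+[np.array(p1)]
    L=np.r_[0,np.cumsum([np.linalg.norm(b-a) for a,b in zip(pts,pts[1:])])];pts=np.array(pts)
    pos=np.stack([np.interp(np.linspace(0,L[-1],n+1),L,pts[:,i]) for i in range(3)],1)
    step=Ro.from_rotvec(rv,degrees=True).as_matrix()
    print('t',s['clock'],'p',p.round(4),'rot',rv.round(1).tolist());o=[]
    for i in range(n):
        o.append((R.T@(pos[i+1]-pos[i])).round(4).tolist());R=R@step
    print('dp',o)
E
python3 - <<'E'
from h import *
import pickle
a,b=pickle.load(open('s0.pkl','rb'))
for d in(a,b):
    P=cloud(d)
    for y0,y1 in((-.3,-.02),(.0,.25),(.25,.45),(.45,.75)):
        m=(P[...,0]>.2)&(P[...,0]<.75)&(P[...,1]>y0)&(P[...,1]<y1)&(d['z_map']>0)
        if m.sum(): print(y0,y1,np.percentile(P[m][:,2],[99,99.9]))
    m=(P[...,0]>.44)&(P[...,0]<.6)&(P[...,1]>-.25)&(P[...,1]<-.07)&(P[...,2]>.004)&(P[...,2]<.03)
    print('rack z',np.histogram(P[m][:,2],bins=13,range=(.004,.03)))
plan([.55,-.2,.23],pose(-167),16,[.55,.25,.25])
print(grab('wrist')['mount'])
E
```

```text
-0.3 -0.02 [0.05779699 0.0651396 ]
0.0 0.25 [0.06669012 0.07044221]
0.25 0.45 [0.06539077 0.06722169]
0.45 0.75 [0.0675947  0.06860862]
rack z (array([196, 630, 738, 229,  15,   1,   0,   4,  11,   8,  24,  57,  38]), array([0.004, 0.006, 0.008, 0.01 , 0.012, 0.014, 0.016, 0.018, 0.02 ,
       0.022, 0.024, 0.026, 0.028, 0.03 ]))
-0.3 -0.02 [0.05612995 0.06557583]
0.0 0.25 [0.06246514 0.07068198]
0.25 0.45 [0.06437671 0.06794779]
0.45 0.75 [0.11828057 0.12377248]
rack z (array([379, 518, 427, 228,  56,   7,   0,   0,   4,  10,  16,  26,  13]), array([0.004, 0.006, 0.008, 0.01 , 0.012, 0.014, 0.016, 0.018, 0.02 ,
       0.022, 0.024, 0.026, 0.028, 0.03 ]))
t 0.1 p [0.2457 0.6281 0.2218] rot [0.0, 9.1, 0.0]
dp [[0.0507, -0.0033, -0.0291], [0.0547, -0.0033, -0.0207], [0.0572, -0.0034, -0.0118], [0.0584, -0.0034, -0.0026], [0.0581, -0.0034, 0.0067], [0.0563, -0.0034, 0.0158], [0.0531, -0.0034, 0.0245], [0.0485, -0.0034, 0.0326], [0.0536, 0.0008, 0.0151], [0.0569, 0.0026, 0.0134], [0.0541, 0.0026, 0.0223], [0.0499, 0.0026, 0.0305], [0.0444, 0.0026, 0.0381], [0.0378, 0.0026, 0.0446], [0.0303, 0.0026, 0.05], [0.022, 0.0026, 0.0542]]
[[ 1.04292248e-03 -9.59454623e-01 -2.81861204e-01 -7.77705405e-02]
 [-1.61845726e-05  2.81861341e-01 -9.59455150e-01 -1.61906929e-01]
 [ 9.99999456e-01  1.00519915e-03  2.78431167e-04 -1.54119981e-04]
 [ 0.00000000e+00  0.00000000e+00  0.00000000e+00  1.00000000e+00]]
```

Call:
{"api": "jog_arm", "payload": {"rotation": [[0,9.1,0],[0,9.1,0],[0,9.1,0],[0,9.1,0],[0,9.1,0],[0,9.1,0],[0,9.1,0],[0,9.1,0]], "dp": [[0.051,-0.003,-0.029],[0.055,-0.003,-0.021],[0.057,-0.003,-0.012],[0.058,-0.003,-0.003],[0.058,-0.003,0.007],[0.056,-0.003,0.016],[0.053,-0.003,0.025],[0.049,-0.003,0.033]], "hand": [-1,-1,-1,-1,-1,-1,-1,-1]}}

```text
clock: 1.15
eef_pos: [0.5404, 0.2627, 0.2467]
tcp_rot: [[-0.077, -0.0, 0.997], [-0.997, 0.0, -0.077], [-0.0, -1.0, -0.0]]
ft_force: [0.5, -0.0, -0.2]
gripper_width: 0.999
```

Call:
{"api": "jog_arm", "payload": {"rotation": [[0,9.1,0],[0,9.1,0],[0,9.1,0],[0,9.1,0],[0,9.1,0],[0,9.1,0],[0,9.1,0],[0,9.1,0]], "dp": [[0.054,0.001,0.015],[0.057,0.003,0.013],[0.054,0.003,0.022],[0.05,0.003,0.031],[0.044,0.003,0.038],[0.038,0.003,0.045],[0.03,0.003,0.05],[0.022,0.003,0.054]], "hand": [-1,-1,-1,-1,-1,-1,-1,-1]}}

```text
clock: 2.15
eef_pos: [0.551, -0.2015, 0.2245]
tcp_rot: [[-0.975, 0.0, 0.221], [-0.221, 0.0, -0.975], [-0.0, -1.0, -0.0]]
ft_force: [0.9, -0.6, 0.8]
gripper_width: 1.0
```

Run:
```python
from h import *
d=grab('wrist');s=bot.get_state();print(s['eef_pos'],s['tcp_rot'][:,0],s['clock'],s['joint_pos'].round(1))
import pickle;pickle.dump(d,open('w1.pkl','wb'));cv2.imwrite('pics/w1.png',d['pixels'])
```

```text
[ 0.54877354 -0.21070813  0.22500406] [-9.78596305e-01 -2.05788406e-01  6.35996079e-04] 2.2 [-20.5  24.2  47.  103.7 -19.8  60.7 -44.3]
```

View pics/w1.png

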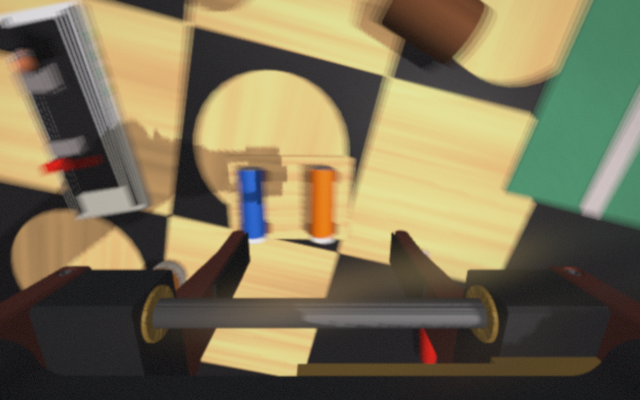

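The picture is motion-blurred because the arm was still settling; the orange cell is at (320,205) and the blue one at (252,205). I'll take another now.

```bash
cat >> h.py <<'E'
def cell(d,col='orange',top=.034,n=''):
    "axis by silhouette: mask min-area rect -> rays on axis plane"
    H,S,V=cv2.split(cv2.cvtColor(d['pixels'],cv2.COLOR_BGR2HSV));P=cloud(d)
    m=((H>3)&(H<16)&(S>150)&(V>90)) if col=='orange' else ((H>100)&(H<130)&(S>130))
    m&=(P[...,2]>.02)&(P[...,2]<.12)
    m=cv2.morphologyEx(m.astype(np.uint8),cv2.MORPH_CLOSE,np.ones((5,5)));c,l,st,ce=cv2.connectedComponentsWithStats(m)
    i=1+np.argmax(st[1:,4]);ys,xs=np.nonzero(l==i);r=cv2.minAreaRect(np.stack([xs,ys],1).astype(np.float32))
    bx=cv2.boxPoints(r);w=[np.array(ray(d,*q,top)) for q in bx]
    Q=P[l==i];print(n,'st',st[i],'rect px',bx.round(1).tolist());print(' corners',np.round(w,4).tolist())
    e=[(w[i]+w[(i+1)%4])/2 for i in range(4)];L=[np.linalg.norm(w[i]-w[(i+1)%4]) for i in range(4)]
    k=int(np.argmin(L[:2]));a=(e[(k+2)%4]-e[k]);print(' centre',np.mean(w,0).round(4),'len,wid',np.round(L[:2],4),'axis yaw',np.degrees(np.arctan2(a[1],a[0])).round(2),'cloud mean',Q.mean(0).round(4))
    return Q
E
python3 - <<'E'
from h import *
for i in range(5): d=grab('wrist')
s=bot.get_state();print(s['eef_pos'],s['tcp_rot'][:,0],s['clock'])
import pickle;pickle.dump(d,open('w1.pkl','wb'));cv2.imwrite('pics/w2.png',d['pixels'][130:270,200:390].repeat(3,0).repeat(3,1))
for h in(.034,.04):
  cell(d,top=h);cell(d,'blue',top=h)
E
```

```text
[ 0.55139487 -0.19841554  0.22427538] [-9.73595705e-01 -2.28279035e-01  2.91957429e-04] 2.45
 st [ 385    0  100   51 2661] rect px [[384.3999938964844, 0.8999999761581421], [414.20001220703125, -43.79999923706055], [489.8999938964844, 6.599999904632568], [460.1000061035156, 51.400001525878906]]
 corners [[0.7585, -0.2224, 0.034], [0.8037, -0.2409, 0.034], [0.7791, -0.3345, 0.034], [0.7308, -0.3189, 0.034]]
 centre [ 0.768  -0.2792  0.034 ] len,wid [0.0488 0.0968] axis yaw -105.4 cloud mean [ 0.7477 -0.2811  0.064 ]
 st [ 236  170   28   68 1506] rect px [[235.39999389648438, 170.0], [259.5, 168.5], [263.8999938964844, 236.5], [239.89999389648438, 238.10000610351562]]
 corners [[0.5411, -0.0935, 0.034], [0.5498, -0.1226, 0.034], [0.4604, -0.1438, 0.034], [0.4509, -0.1127, 0.034]]
 centre [ 0.5006 -0.1182  0.034 ] len,wid [0.0303 0.0919] axis yaw -167.32 cloud mean [ 0.5081 -0.1208  0.049 ]
 st [ 385    0  100   51 2661] rect px [[384.3999938964844, 0.8999999761581421], [414.20001220703125, -43.79999923706055], [489.8999938964844, 6.599999904632568], [460.1000061035156, 51.400001525878906]]
 corners [[0.7563, -0.2217, 0.04], [0.8007, -0.2399, 0.04], [0.7765, -0.3319, 0.04], [0.729, -0.3166, 0.04]]
 centre [ 0.7656 -0.2775  0.04  ] len,wid [0.048  0.0952] axis yaw -105.4 cloud mean [ 0.7477 -0.2811  0.064 ]
 st [ 236  170   28   68 1506] rect px [[235.39999389648438, 170.0], [259.5, 168.5], [263.8999938964844, 236.5], [239.89999389648438, 238.10000610351562]]
 corners [[0.5425, -0.095, 0.04], [0.5511, -0.1236, 0.04], [0.4633, -0.1445, 0.04], [0.4539, -0.1139, 0.04]]
 centre [ 0.5027 -0.1192  0.04  ] len,wid [0.0298 0.0903] axis yaw -167.32 cloud mean [ 0.5081 -0.1208  0.049 ]
```

View pics/w2.png

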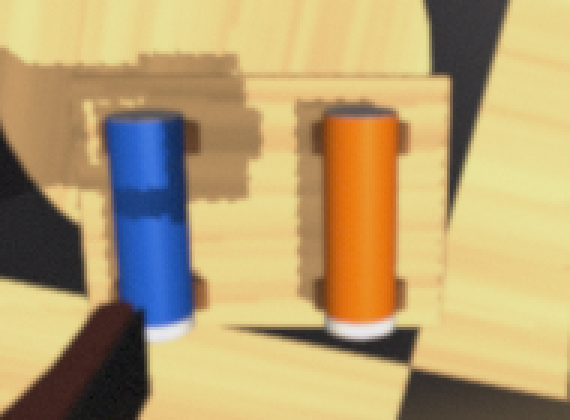

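The wrist view is sharp. The orange body spans px x 308–333 and y 168–237, its white nub end is at y≈242 towards the robot, and it sits square to the tool. The first "orange" component was the mallet, so I'll restrict the region.

Run:
```python
from h import *
import pickle
d=pickle.load(open('w1.pkl','rb'));H,S,V=cv2.split(cv2.cvtColor(d['pixels'],cv2.COLOR_BGR2HSV));P=cloud(d)
m=(H>3)&(H<16)&(S>190)&(V>90);m[:, :295]=0;m[:,350:]=0;m[:160]=0;m[250:]=0
ys,xs=np.nonzero(m);print(ys.min(),ys.max(),xs.min(),xs.max())
A=[];L=[]
for y in range(174,234,4):
    x=np.nonzero(m[y])[0]
    # silhouette planes of cylinder: axis lies on mean direction; use rays onto z=.034
    a=ray(d,x.min()-.5,y,.034);b=ray(d,x.max()+.5,y,.034);A.append((a+b)/2);L.append(np.linalg.norm(a-b))
A=np.array(A);v=np.linalg.svd(A-A.mean(0))[2][0];v*=-np.sign(v[0]);yaw=np.degrees(np.arctan2(v[1],v[0]))
print('wid',np.round(L,4),'A',A.mean(0),'yaw',yaw,'resid',np.abs((A-A.mean(0))@[-v[1],v[0],0]).max())
# ends: flat end top rim at z=.050 ; 
xc=(xs.min()+xs.max())/2
f=ray(d,xc,ys.min()-.5,.050);n=ray(d,xc,ys.max()+.5,.048);print('flat rim',f,'orange/white edge',n,np.linalg.norm(f[:2]-n[:2]))
Q=P[m];t=(Q[:,:2]-A.mean(0)[:2])@v[:2];print('cloud along',np.percentile(t,[0.5,99.5]),'top z',np.percentile(Q[:,2],95),'cloud mean',Q.mean(0))
F=f[:2]; c=A.mean(0)[:2];tf=(F-c)@v[:2];print('flat along',tf,'centre',c+v[:2]*(tf+.05))
r=m.copy();r=np.zeros_like(m);R=(S<60)&(V>140)
R[:, :305]=0;R[:,336:]=0;R[:232]=0;R[:252,];R[252:]=0
y=np.nonzero(R.any(1))[0];print('white rows',y.min(),y.max(),ray(d,xc,y.max()+.5,.034))
```

```text
169 236 307 332
wid [0.0314 0.0315 0.0304 0.0292 0.0294 0.0295 0.0283 0.0284 0.0285 0.0287
 0.0288 0.0289 0.029  0.0318 0.0319] A [ 0.52383307 -0.20573926  0.034     ] yaw -167.47273001502623 resid 0.0004577620107457053
flat rim [ 0.56937535 -0.1949601   0.05      ] orange/white edge [ 0.48313057 -0.2149561   0.048     ] 0.08853248351534096
cloud along [-0.04528062  0.040198  ] top z 0.05025186750956943 cloud mean [ 0.52704225 -0.20441639  0.04830225]
flat along -0.04679608972863942 centre [ 0.52070544 -0.2064342 ]
white rows 236 242 [ 0.46870973 -0.21830246  0.034     ]
```

Run:
```python
from h import *
plan([.531,-.204,.066],pose(-167.5),8)
```

```text
t 2.45 p [ 0.5514 -0.1984  0.2243] rot [0.0, 0.1, 0.0]
dp [[0.0026, 0.0198, 0.0001], [0.0026, 0.0198, 0.0001], [0.0026, 0.0198, 0.0001], [0.0026, 0.0198, 0.0001], [0.0026, 0.0198, 0.0001], [0.0026, 0.0198, 0.0001], [0.0026, 0.0198, 0.0001], [0.0026, 0.0198, 0.0001]]
```

Call:
{"api": "jog_arm", "payload": {"rotation": [[0,0.1,0],[0,0.1,0],[0,0.1,0],[0,0.1,0],[0,0,0],[0,0,0],[0,0,0],[0,0,0]], "dp": [[0.005,0.04,0],[0.005,0.04,0],[0.005,0.04,0],[0.005,0.04,0],[0,0,0],[0,0,0],[0,0,0],[0,0,0]], "hand": [-1,-1,-1,-1,-1,-1,-1,-1]}}

```text
clock: 3.45
eef_pos: [0.5327, -0.2045, 0.0659]
tcp_rot: [[-0.976, 0.002, 0.219], [-0.219, -0.0, -0.976], [-0.002, -1.0, 0.001]]
ft_force: [0.3, 0.2, -0.3]
gripper_width: 0.999
```

Run:
```python
from h import *
plan([.531,-.204,.016],pose(-167.5),4)
```

```text
t 3.45 p [ 0.5327 -0.2045  0.0659] rot [-0.0, 0.0, -0.0]
dp [[0.0004, 0.0125, -0.0002], [0.0004, 0.0125, -0.0002], [0.0004, 0.0125, -0.0002], [0.0004, 0.0125, -0.0002]]
```

Call:
{"api": "jog_arm", "payload": {"rotation": [[0,0,0],[0,0,0],[0,0,0],[0,0,0],[0,0,0],[0,0,0],[0,0,0],[0,0,0]], "dp": [[0.001,0.012,0],[0.001,0.013,-0.001],[0,0.013,0],[0,0.012,0],[0,0,0],[0,0,0],[0,0,0],[0,0,0]], "hand": [-1,-1,-1,-1,-1,0.1,0.1,0.1], "newtons": 10}}

```text
clock: 4.45
eef_pos: [0.5298, -0.204, 0.015]
tcp_rot: [[-0.976, 0.001, 0.219], [-0.219, -0.0, -0.976], [-0.001, -1.0, 0.0]]
ft_force: [0.0, 0.1, -0.5]
gripper_width: 0.699
```

Call:
{"api": "jog_arm", "payload": {"rotation": [[0,0,0],[0,0,0],[0,0,0],[0,0,0],[0,0,0],[0,0,0],[0,0,0],[0,0,0]], "dp": [[0,0,0],[0,0,0],[0,0,0],[0,0,0],[0,0,0],[0,0,0],[0,0,0],[0,0,0]], "hand": [0.3,0.5,1,1,1,1,1,1], "newtons": 10}}

```text
clock: 5.45
eef_pos: [0.5297, -0.2046, 0.0148]
tcp_rot: [[-0.976, 0.001, 0.218], [-0.218, -0.001, -0.976], [-0.0, -1.0, 0.001]]
ft_force: [0.5, -4.1, 1.2]
gripper_width: 0.358
```

Call:
{"api": "jog_arm", "payload": {"rotation": [[0,0,0],[0,0,0],[0,0,0],[0,0,0],[0,0,0],[0,0,0],[0,0,0],[0,0,0]], "dp": [[0,0,0.001],[0,0,0],[0,0,0],[0,0,0],[0,-0.01,0],[0,-0.02,0],[0,-0.03,0],[0,-0.03,0]], "hand": [1,1,1,1,1,1,1,1], "newtons": 55}}

```text
clock: 6.45
eef_pos: [0.5295, -0.2045, 0.1064]
tcp_rot: [[-0.976, -0.0, 0.219], [-0.219, 0.001, -0.976], [0.0, -1.0, -0.001]]
ft_force: [1.0, -0.7, -2.5]
gripper_width: 0.354
```

Run:
```python
from h import *
import pickle
# charger: refine from both starts; white mask rect gave (552.5,118.5,22.75) and (552.1,120.5,22.75)
yaw=22.75+180;c=np.array([.5523,.1195]);u=np.array([np.cos(np.radians(yaw)),np.sin(np.radians(yaw))]);v=np.array([-u[1],u[0]])
for d in pickle.load(open('s0.pkl','rb')):
    P=cloud(d);H,S,V=cv2.split(cv2.cvtColor(d['pixels'],cv2.COLOR_BGR2HSV))
    q=P[...,:2]-c;s=q@u;t=q@v;box=(abs(s)<.1)&(abs(t)<.03)
    red=((H<4)|(H>175))&(S>150)&(V>70)&box;cop=(H<16)&(S>90)&(V>100)&box&~red&(s<-.02)
    for n,m in(('red',red),('cop',cop)):
        if m.sum(): print(n,m.sum(),'s',np.percentile(s[m],[2,10,50,90,98]).round(4),'t',np.median(t[m]).round(4),'z',np.percentile(P[m][:,2],[5,50,95]).round(3))
s=bot.get_state();print(s['eef_pos'],s['ft_force'],s['gripper_width'])
# target: grip point -10 mm of cell centre, tilt 18, flat end ~ 15mm short of dome
def tgt(E_s,E_z,tilt,g=.04,yaw=yaw):
    R=pose(yaw,tilt);E=np.array([*(c+u*E_s),E_z]);return E+R[:,0]*g+R[:,1]*.019,R
p,R=tgt(-.03,.085,18);print(p)
plan([*p[:2],.16],R,16,[.56,-.05,.18])
```

```text
red 147 s [0.0435 0.0452 0.0477 0.0543 0.0568] t 0.0025 z [0.04  0.066 0.071]
cop 23 s [-0.0606 -0.0603 -0.0563 -0.054  -0.0536] t 0.0013 z [0.059 0.063 0.065]
red 98 s [0.0432 0.0463 0.0539 0.0565 0.0569] t -0.0005 z [0.026 0.066 0.071]
cop 23 s [-0.0606 -0.0601 -0.0559 -0.0516 -0.0508] t -0.0007 z [0.055 0.062 0.066]
[ 0.52952246 -0.20452553  0.10639857] [ 1.04151768 -0.72895145 -2.47264897] 0.354363312625898
[0.53946888 0.11411946 0.07929061]
t 6.45 p [ 0.5295 -0.2045  0.1064] rot [0.1, -0.6, -1.1]
dp [[-0.0078, -0.009, -0.0176], [-0.0078, -0.0092, -0.0175], [-0.0078, -0.0094, -0.0174], [-0.0078, -0.0096, -0.0173], [-0.0078, -0.0097, -0.0172], [-0.0078, -0.0099, -0.0171], [-0.0078, -0.0101, -0.017], [-0.0078, -0.0103, -0.0169], [-0.0048, -0.0003, -0.0201], [-0.0045, 0.0017, -0.0207], [-0.0047, 0.0015, -0.0207], [-0.005, 0.0014, -0.0206], [-0.0052, 0.0013, -0.0206], [-0.0055, 0.0011, -0.0205], [-0.0057, 0.001, -0.0205], [-0.006, 0.0008, -0.0204]]
```

```bash
cat >> h.py <<'E'
CY=202.75;CC=np.array([.5523,.1195]);CU=np.array([np.cos(np.radians(CY)),np.sin(np.radians(CY))]);CV=np.array([-CU[1],CU[0]])
def tgt(E_s,E_z,tilt,g=.04):
    R=pose(CY,tilt);E=np.array([*(CC+CU*E_s),E_z]);return E+R[:,0]*g+R[:,1]*.019,R
def where(g=.04):
    s=bot.get_state();R=np.array(s['tcp_rot']);p=np.array(s['eef_pos']);E=p-R[:,1]*.019-R[:,0]*g;q=E[:2]-CC;f=np.array(s['ft_force'])
    print('t',s['clock'],'E s',(q@CU).round(4),'t',(q@CV).round(4),'z',E[2].round(4),'tilt',np.degrees(np.arcsin(R[2,0])).round(2),'yaw',(np.degrees(np.arctan2(R[1,0],R[0,0]))%360).round(2),'F s,t,z',(f[:2]@CU).round(2),(f[:2]@CV).round(2),f[2].round(2),'w',s['gripper_width'])
E
python3 - <<'E'
from h import *
p,R=tgt(-.036,.11,22);print(p)
plan(p,R,16,[.55,-.05,.17]);where()
E
```

```text
[0.54473345 0.11632708 0.10736777]
t 6.45 p [ 0.5295 -0.2045  0.1064] rot [0.1, -0.6, -1.4]
dp [[-0.0069, -0.0082, -0.0188], [-0.0069, -0.0084, -0.0187], [-0.0069, -0.0086, -0.0186], [-0.0069, -0.0088, -0.0185], [-0.0069, -0.009, -0.0184], [-0.0069, -0.0092, -0.0183], [-0.0069, -0.0094, -0.0182], [-0.0068, -0.0061, -0.0185], [-0.0069, 0.0063, -0.0195], [-0.0072, 0.0061, -0.0195], [-0.0076, 0.0058, -0.0194], [-0.0079, 0.0056, -0.0193], [-0.0083, 0.0054, -0.0193], [-0.0086, 0.0051, -0.0192], [-0.0089, 0.0049, -0.0191], [-0.0092, 0.0046, -0.019]]
t 6.45 E s 0.1069 t 0.297 z 0.1254 tilt 0.0 yaw 192.65 F s,t,z -0.68 1.08 -2.47 w 0.354363312625898
```

Call:
{"api": "jog_arm", "payload": {"rotation": [[0.1,-0.6,-1.4],[0.1,-0.6,-1.4],[0.1,-0.6,-1.4],[0.1,-0.6,-1.4],[0.1,-0.6,-1.4],[0.1,-0.6,-1.4],[0.1,-0.6,-1.4],[0.1,-0.6,-1.4]], "dp": [[-0.007,-0.008,-0.019],[-0.007,-0.008,-0.019],[-0.007,-0.009,-0.019],[-0.007,-0.009,-0.018],[-0.007,-0.009,-0.018],[-0.007,-0.009,-0.018],[-0.007,-0.009,-0.018],[-0.007,-0.006,-0.018]], "hand": [1,1,1,1,1,1,1,1]}}

```text
clock: 7.45
eef_pos: [0.5515, -0.046, 0.1675]
tcp_rot: [[-0.936, -0.184, 0.301], [-0.294, -0.064, -0.954], [0.195, -0.981, 0.006]]
ft_force: [-0.4, -0.5, -1.4]
gripper_width: 0.353
```

Call:
{"api": "jog_arm", "payload": {"rotation": [[0.1,-0.6,-1.4],[0.1,-0.6,-1.4],[0.1,-0.6,-1.4],[0.1,-0.6,-1.4],[0.1,-0.6,-1.4],[0.1,-0.6,-1.4],[0.1,-0.6,-1.4],[0.1,-0.6,-1.4]], "dp": [[-0.007,0.006,-0.02],[-0.007,0.006,-0.02],[-0.008,0.006,-0.019],[-0.008,0.006,-0.019],[-0.008,0.005,-0.019],[-0.009,0.005,-0.019],[-0.009,0.005,-0.019],[-0.009,0.005,-0.019]], "hand": [1,1,1,1,1,1,1,1]}}

```text
clock: 8.45
eef_pos: [0.5473, 0.1163, 0.1044]
tcp_rot: [[-0.854, -0.356, 0.38], [-0.353, -0.141, -0.925], [0.383, -0.924, -0.005]]
ft_force: [0.8, 0.0, -1.2]
gripper_width: 0.357
```

Run:
```python
from h import *
d=[grab(n) for n in('wrist','scene','top','wrist','scene')][-2:]
where();w,s=d
import pickle;pickle.dump(d,open('s2.pkl','wb'))
a=s['pixels'][130:300,360:500];a=cv2.resize(a,None,fx=3.2,fy=3.2,interpolation=cv2.INTER_CUBIC)
b=cv2.resize(w['pixels'][:400,200:440],(326,544));cv2.imwrite('pics/m3.png',np.hstack([a,b]))
p,R=tgt(-.036,.11,22);plan(p,R,4)
```

```text
t 8.7 E s -0.0375 t 0.0037 z 0.1076 tilt 22.43 yaw 202.35 F s,t,z -0.08 0.53 -1.37 w 0.35094898849429623
t 8.7 p [0.5474 0.1139 0.1053] rot [0.1, -0.1, 0.1]
dp [[0.0006, -0.0003, -0.0008], [0.0005, -0.0003, -0.0008], [0.0005, -0.0003, -0.0008], [0.0005, -0.0003, -0.0008]]
```

View pics/m3.png

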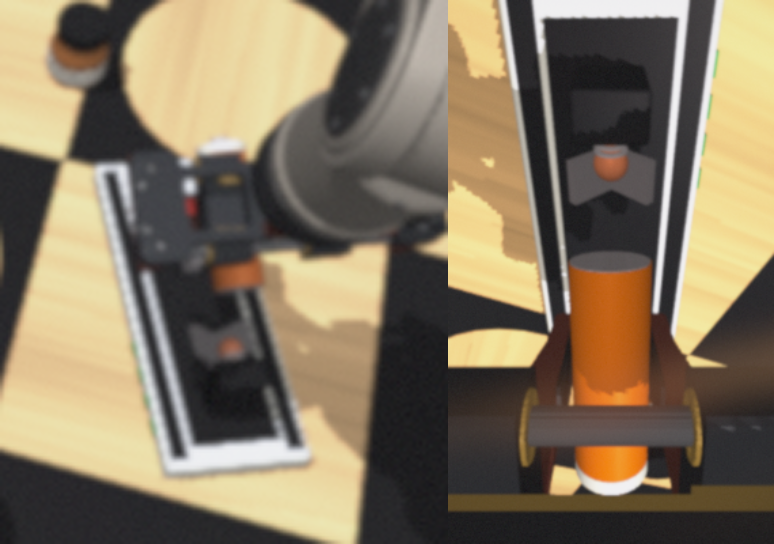

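The scene view shows the cell above the bay. The wrist view shows the flat end at (610,262) of the montage, in line with the copper dome at (610,165) and its saddle. I'll measure the dome and charger edges in the tool frame from this view.

Run:
```python
from h import *
import pickle
w,s=pickle.load(open('s2.pkl','rb'));P=cloud(w);H,S,V=cv2.split(cv2.cvtColor(w['pixels'],cv2.COLOR_BGR2HSV))
M=np.array(w['mount']);T=w['T']@np.linalg.inv(M)
Q=(P-T[:3,3])@T[:3,:3]  # tool coords
q=P[...,:2]-CC;ss=q@CU;t=q@CV
print('mtx',np.array(w['mtx'])[0])
wh=(S<60)&(V>140)&(P[...,2]>.012)&(P[...,2]<.024)&(abs(ss)<.15)&(abs(t)<.07)
Lf=[];Rt=[]
for y in range(15,180,6):
    x=np.nonzero(wh[y])[0]
    if len(x)>4:
        a=ray(w,x.min()-.5,y,.018);b=ray(w,x.max()+.5,y,.018)
        if abs(np.linalg.norm((a-b)[:2]))<.112: Lf.append(a[:2]);Rt.append(b[:2])
for n,e in(('L',Lf),('R',Rt)):
    e=np.array(e);print(n,len(e),e.mean(0),'yaw',np.degrees(np.arctan(np.polyfit(e[:,0],e[:,1],1)[0])),'t',((e-CC)@CV).round(4)[::5],'s',((e-CC)@CU).round(3)[::5])
far=(P[...,2]>.012)&(P[...,2]<.024)&wh
print('far end s',np.percentile(ss[wh],1))
cop=(H<16)&(S>90)&(V>90)&(P[...,2]>.045)&(P[...,2]<.075)&(abs(t)<.02)&(ss<-.03)
cop[210:]=0
ys,xs=np.nonzero(cop);print('cop',len(ys),xs.min(),xs.max(),ys.min(),ys.max(),'s',np.percentile(ss[cop],[1,50,99]).round(4),'t',(t[cop].min()+t[cop].max())/2,'z',np.percentile(P[cop][:,2],[2,50,98]).round(4),'toolz',Q[cop][:,2].mean())
o=(H>3)&(H<16)&(S>150)&(P[...,2]>.08)&(np.arange(400)[:,None]>180)&(np.arange(400)[:,None]<290)
ys,xs=np.nonzero(o);print('cell px',[(y,xs[ys==y].min(),xs[ys==y].max()) for y in(200,230,260,280) if (ys==y).any()],'toolz',Q[o][:,2].mean(),'tool x min,y of top', np.percentile(Q[o][:,0],[1,99]),np.percentile(Q[o][:,1],[2,50]))
# cell tilt in the tool frame: fit ridge top line
k=o&(abs(Q[...,2])<.004);print('ridge slope deg',np.degrees(np.arctan(np.polyfit(Q[k][:,0],Q[k][:,1],1)[0])),'y at x=-.02',np.polyval(np.polyfit(Q[k][:,0],Q[k][:,1],1),-.02))
```

```text
mtx [284.15391986   0.         319.35413862]
L 28 [0.58355815 0.18518365] yaw 22.771057498992278 t [-0.0487 -0.0484 -0.0482 -0.0486 -0.0483 -0.0489] s [-0.107 -0.091 -0.072 -0.051 -0.028 -0.   ]
R 28 [0.62119207 0.09431439] yaw 22.67026541785257 t [0.0495 0.0504 0.0506 0.0502 0.0505 0.05  ] s [-0.106 -0.09  -0.072 -0.051 -0.027  0.   ]
far end s -0.11405582345803254
cop 370 307 331 115 132 s [-0.0609 -0.0569 -0.0502] t 0.00040118676803491127 z [0.0578 0.0623 0.0644] toolz -0.00045994655770684975
cell px [(200, np.int64(289), np.int64(349)), (230, np.int64(291), np.int64(348)), (260, np.int64(291), np.int64(348)), (280, np.int64(291), np.int64(347))] toolz -0.0004442071428657618 tool x min,y of top [-0.03967479  0.01008175] [-0.03557186 -0.03291595]
ridge slope deg 27.4310813070635 y at x=-.02 -0.03763774600296027
```

```bash
cat > m.py <<'E'
from h import *
for i in range(3): w=grab('wrist');where()
P=cloud(w);H,S,V=cv2.split(cv2.cvtColor(w['pixels'],cv2.COLOR_BGR2HSV));M=np.array(w['mount']);T=w['T']@np.linalg.inv(M)
Q=(P-T[:3,3])@T[:3,:3];q=P[...,:2]-CC;ss=q@CU;t=q@CV;print('T',T[:3,3])
m=(H>3)&(H<16)&(S>150)&(V>60);r=np.arange(400)[:,None];k=m&(r>180)&(r<290)&(abs(Q[...,2])<.003)&(abs(Q[...,1]+.035)<.02)
A=Q[k];
for x0 in np.arange(-.045,.02,.008):
    b=A[abs(A[:,0]-x0)<.004]
    if len(b): print(x0.round(3),len(b),'y med',np.median(b[:,1]).round(4))
cop=(H<16)&(S>90)&(V>90)&(P[...,2]>.045)&(P[...,2]<.075)&(abs(t)<.02)&(ss<-.03)&(r<Q.shape[0]*0+190)
if cop.sum()>20:
    u=np.nonzero(cop)[1];print('cop',cop.sum(),'px',u.min(),u.max(),'toolz',np.median(Q[cop][:,2]).round(4),'t',np.median(t[cop]).round(4),'s max',np.percentile(ss[cop],98).round(4))
E
python3 m.py
```

```text
t 8.75 E s -0.0374 t 0.0041 z 0.1078 tilt 22.41 yaw 202.3 F s,t,z 0.32 0.67 -1.64 w 0.35367181273660675
t 8.8 E s -0.0374 t 0.0041 z 0.1079 tilt 22.39 yaw 202.29 F s,t,z 0.46 -0.22 -0.79 w 0.3526524541084271
t 8.85 E s -0.0375 t 0.004 z 0.108 tilt 22.39 yaw 202.3 F s,t,z -0.14 0.23 -0.55 w 0.35362716942106603
T [0.54746684 0.11349883 0.10560357]
-0.037 177 y med -0.0348
-0.029 208 y med -0.0346
-0.021 193 y med -0.0347
-0.013 171 y med -0.0346
-0.005 177 y med -0.0347
0.003 164 y med -0.0346
0.011 15 y med -0.0343
cop 390 px 301 326 toolz -0.0036 t 0.0005 s max -0.0507
```

```bash
sed -i 's/^CC2.*//' h.py; echo 'CC=CC+.0005*CV' >> h.py
python3 - <<'E'
from h import *
where();p,R=tgt(-.040,.066,22);plan(p,R,6)
E
```

```text
t 8.85 E s -0.0375 t 0.0035 z 0.108 tilt 22.39 yaw 202.3 F s,t,z -0.14 0.23 -0.55 w 0.35362716942106603
t 8.85 p [0.5475 0.1136 0.1056] rot [0.1, -0.1, 0.1]
dp [[-0.0031, 0.0064, -0.0005], [-0.0031, 0.0064, -0.0005], [-0.0031, 0.0064, -0.0005], [-0.003, 0.0064, -0.0005], [-0.003, 0.0064, -0.0005], [-0.003, 0.0064, -0.0005]]
```

Call:
{"api": "jog_arm", "payload": {"rotation": [[0.1,-0.1,0],[0.1,-0.1,0.1],[0,-0.1,0.1],[0,0,0.1],[0,0,0],[0,0,0.1],[0,0,0],[0,0,0]], "dp": [[-0.003,0.006,-0.001],[-0.003,0.006,-0.001],[-0.003,0.006,-0.001],[-0.003,0.006,0],[-0.003,0.007,0],[-0.003,0.007,0],[0,0,0],[0,0,0]], "hand": [1,1,1,1,1,1,1,1]}}

```text
clock: 9.85
eef_pos: [0.5483, 0.1187, 0.0631]
tcp_rot: [[-0.855, -0.347, 0.385], [-0.358, -0.141, -0.923], [0.375, -0.927, -0.004]]
ft_force: [0.2, -0.1, -2.0]
gripper_width: 0.355
```

```bash
python3 m.py
python3 - <<'E'
from h import *
p,R=tgt(-.042,.058,22);plan(p,R,4)
E
```

```text
t 9.9 E s -0.0403 t -0.0012 z 0.0659 tilt 22.0 yaw 202.75 F s,t,z -0.28 -0.37 -1.75 w 0.3493430763625065
t 9.95 E s -0.0403 t -0.0012 z 0.0659 tilt 22.0 yaw 202.75 F s,t,z 1.37 -0.28 -1.29 w 0.35623719845307916
t 10.0 E s -0.0403 t -0.0012 z 0.0659 tilt 22.0 yaw 202.75 F s,t,z 1.24 0.68 -0.7 w 0.3557136808650489
T [0.54837322 0.11870336 0.0633109 ]
-0.037 182 y med -0.0347
-0.029 200 y med -0.0346
-0.021 190 y med -0.0347
-0.013 181 y med -0.0347
-0.005 169 y med -0.0346
0.003 165 y med -0.0347
0.011 13 y med -0.0345
cop 490 px 307 337 toolz 0.0009 t -0.0003 s max -0.0515
t 10.0 p [0.5483 0.1187 0.0633] rot [0.1, -0.0, -0.0]
dp [[-0.0011, 0.0017, 0.0003], [-0.0011, 0.0017, 0.0003], [-0.0011, 0.0017, 0.0003], [-0.0011, 0.0017, 0.0003]]
```

Call:
{"api": "jog_arm", "payload": {"rotation": [[0,0,0],[0,0,0],[0,0,0],[0,0,0],[0,0,0],[0,0,0],[0,0,0],[0,0,0]], "dp": [[-0.001,0.002,0.001],[-0.001,0.002,0],[-0.001,0.002,0],[-0.001,0.001,0],[-0.001,0,0],[-0.001,0,0],[0,0,0],[0,0,0]], "hand": [1,1,1,1,1,1,1,1]}}

```text
clock: 11.0
eef_pos: [0.5513, 0.119, 0.0544]
tcp_rot: [[-0.855, -0.347, 0.385], [-0.359, -0.141, -0.923], [0.375, -0.927, -0.004]]
ft_force: [-0.1, 0.7, -0.8]
gripper_width: 0.347
```

Run:
```python
from h import *
where();p,R=tgt(-.049,.058,22);plan(p,R,8)
```

```text
t 11.0 E s -0.0431 t -0.0003 z 0.057 tilt 22.02 yaw 202.75 F s,t,z -0.14 -0.71 -0.77 w 0.3473263474875269
t 11.0 p [0.5513 0.119  0.0544] rot [0.0, -0.0, 0.0]
dp [[-0.0006, -0.0004, 0.0], [-0.0006, -0.0004, 0.0], [-0.0006, -0.0004, 0.0], [-0.0006, -0.0004, 0.0], [-0.0006, -0.0004, 0.0], [-0.0006, -0.0004, 0.0001], [-0.0006, -0.0004, 0.0001], [-0.0006, -0.0004, 0.0001]]
```

Call:
{"api": "jog_arm", "payload": {"rotation": [[0,0,0],[0,0,0],[0,0,0],[0,0,0],[0,0,0],[0,0,0],[0,0,0],[0,0,0]], "dp": [[-0.0005,-0.0014,0],[-0.0009,-0.0004,0],[-0.0009,-0.0004,0],[-0.0009,-0.0004,0],[-0.0009,-0.0004,0],[-0.0009,-0.0004,0],[-0.0009,-0.0004,0],[0,0,0]], "hand": [1,1,1,1,1,1,1,1]}}

```text
clock: 12.0
eef_pos: [0.5568, 0.1213, 0.0555]
tcp_rot: [[-0.854, -0.349, 0.385], [-0.358, -0.141, -0.923], [0.377, -0.926, -0.004]]
ft_force: [-1.9, -1.2, -0.1]
gripper_width: 0.353
```

Run:
```python
from h import *
where()
```

```text
t 12.0 E s -0.0491 t -0.0003 z 0.058 tilt 22.13 yaw 202.74 F s,t,z 2.18 0.39 -0.08 w 0.3525920110525563
```

Call:
{"api": "jog_arm", "payload": {"rotation": [[0,0,0],[0,0,0],[0,0,0],[0,0,0],[0,0,0],[0,0,0],[0,0,0],[0,0,0]], "dp": [[-0.0009,-0.0004,0],[0,0,0],[-0.0009,-0.0004,0],[0,0,0],[-0.0009,-0.0004,0],[0,0,0],[0,0,0],[0,0,0]], "hand": [1,1,1,1,1,1,1,1]}}

```text
clock: 13.0
eef_pos: [0.5593, 0.1224, 0.0556]
tcp_rot: [[-0.854, -0.35, 0.385], [-0.358, -0.142, -0.923], [0.377, -0.926, -0.004]]
ft_force: [-5.7, -2.2, 0.9]
gripper_width: 0.353
```

Run:
```python
from h import *
where()
```

```text
t 13.0 E s -0.0518 t -0.0003 z 0.0581 tilt 22.15 yaw 202.74 F s,t,z 6.11 -0.13 0.9 w 0.35314773158374585
```

Call:
{"api": "jog_arm", "payload": {"rotation": [[0,0,0],[0,0,0],[0,0,0],[0,0,0],[0,0,0],[0,0,0],[0,0,0],[0,0,0]], "dp": [[-0.0009,-0.0004,0],[0,0,0],[-0.0009,-0.0004,0],[0,0,0],[-0.0009,-0.0004,0],[0,0,0],[0,0,0],[0,0,0]], "hand": [1,1,1,1,1,1,1,1]}}

```text
clock: 14.0
eef_pos: [0.5612, 0.1231, 0.0557]
tcp_rot: [[-0.854, -0.351, 0.384], [-0.357, -0.142, -0.923], [0.379, -0.925, -0.004]]
ft_force: [-7.7, -3.2, 0.2]
gripper_width: 0.353
```

Run:
```python
from h import *
where()
```

```text
t 14.0 E s -0.0538 t -0.0003 z 0.0581 tilt 22.27 yaw 202.72 F s,t,z 8.32 -0.04 0.21 w 0.3531708365524297
```

Call:
{"api": "jog_arm", "payload": {"rotation": [[0,0,0],[0,0,0],[0,0,0],[0,0,0],[0,0,0],[0,0,0],[0,0,0],[0,0,0]], "dp": [[-0.0009,-0.0004,0],[0,0,0],[-0.0009,-0.0004,0],[0,0,0],[0,0,0],[0,0,0],[0,0,0],[0,0,0]], "hand": [1,1,1,1,1,1,1,1]}}

```text
clock: 15.0
eef_pos: [0.5624, 0.1237, 0.0557]
tcp_rot: [[-0.853, -0.353, 0.384], [-0.357, -0.142, -0.923], [0.38, -0.925, -0.005]]
ft_force: [-9.3, -3.3, 0.1]
gripper_width: 0.356
```

```bash
python3 - <<'E'
from h import *
where()
E
python3 m.py
```

```text
t 15.0 E s -0.0551 t -0.0003 z 0.0581 tilt 22.35 yaw 202.71 F s,t,z 9.83 -0.54 0.11 w 0.35589620423337687
t 15.05 E s -0.0552 t -0.0003 z 0.0581 tilt 22.35 yaw 202.71 F s,t,z 9.19 -1.03 1.54 w 0.35521079851741866
t 15.1 E s -0.0551 t -0.0003 z 0.0581 tilt 22.35 yaw 202.71 F s,t,z 9.55 -0.3 0.64 w 0.3533104681552022
t 15.15 E s -0.0551 t -0.0003 z 0.0581 tilt 22.35 yaw 202.7 F s,t,z 9.71 -1.3 1.54 w 0.3534423715270657
T [0.56239846 0.12365713 0.05569782]
-0.045 137 y med -0.0269
-0.037 176 y med -0.0345
-0.029 208 y med -0.0346
-0.021 191 y med -0.0345
-0.013 176 y med -0.0346
-0.005 173 y med -0.0346
0.003 164 y med -0.0347
0.011 16 y med -0.0342
cop 268 px 305 334 toolz -0.0001 t -0.0003 s max -0.0597
```

Call:
{"api": "jog_arm", "payload": {"rotation": [[0,0,0],[0,0,0],[0,0,0],[0,0,0],[0,0,0],[0,0,0],[0,0,0],[0,0,0]], "dp": [[-0.0009,-0.0004,0],[0,0,0],[-0.0009,-0.0004,0],[0,0,0],[-0.0009,-0.0004,0],[0,0,0],[0,0,0],[0,0,0]], "hand": [1,1,1,1,1,1,1,1]}}

```text
clock: 16.15
eef_pos: [0.5643, 0.1245, 0.0557]
tcp_rot: [[-0.853, -0.355, 0.384], [-0.357, -0.142, -0.923], [0.382, -0.924, -0.005]]
ft_force: [-11.0, -3.3, 1.5]
gripper_width: 0.355
```

```bash
python3 m.py
python3 - <<'E'
from h import *
# tipping: rotate about flat-end centre E from 22.4 to 8 then 0; print per-row tool dp for a turn of +dz about tool z
for d in (2.0,1.0):
    # tool rotates by d deg about tool z; E fixed at tool (-.04,-.019); new origin = E - Rz(d) e
    e=np.array([-.04,-.019,0]);r=Ro.from_rotvec([0,0,d],degrees=True).as_matrix();print(d,(e-r@e).round(5), 'in new axes',(r.T@(e-r@e)).round(5))
E
```

```text
t 16.2 E s -0.0572 t -0.0003 z 0.058 tilt 22.46 yaw 202.7 F s,t,z 11.4 -1.19 2.28 w 0.3518362025087621
t 16.25 E s -0.0571 t -0.0003 z 0.058 tilt 22.46 yaw 202.7 F s,t,z 12.05 -0.23 2.27 w 0.3513178766041855
t 16.3 E s -0.0572 t -0.0003 z 0.058 tilt 22.46 yaw 202.69 F s,t,z 12.56 -0.59 1.75 w 0.3510871529753315
T [0.56424772 0.12443221 0.05574363]
-0.045 97 y med -0.0268
-0.037 177 y med -0.0344
-0.029 206 y med -0.0344
-0.021 188 y med -0.0345
-0.013 180 y med -0.0345
-0.005 170 y med -0.0346
0.003 163 y med -0.0346
0.011 15 y med -0.0341
cop 155 px 306 333 toolz -0.0001 t -0.0003 s max -0.0611
2.0 [-0.00069  0.00138  0.     ] in new axes [-0.00064  0.00141  0.     ]
1.0 [-0.00034  0.0007   0.     ] in new axes [-0.00033  0.0007   0.     ]
```

Call:
{"api": "jog_arm", "payload": {"rotation": [[0,0,2],[0,0,2],[0,0,2],[0,0,2],[0,0,2],[0,0,0],[0,0,0],[0,0,0]], "dp": [[-0.0007,0.0014,0],[-0.0007,0.0014,0],[-0.0007,0.0014,0],[-0.0007,0.0014,0],[-0.0007,0.0014,0],[0,0,0],[0,0,0],[0,0,0]], "hand": [1,1,1,1,1,1,1,1]}}

```text
clock: 17.3
eef_pos: [0.5652, 0.1246, 0.0477]
tcp_rot: [[-0.901, -0.201, 0.384], [-0.376, -0.078, -0.923], [0.216, -0.976, -0.005]]
ft_force: [-10.7, -4.8, 1.6]
gripper_width: 0.356
```

```bash
python3 m.py
```

```text
t 17.35 E s -0.057 t 0.0 z 0.0577 tilt 12.45 yaw 202.64 F s,t,z 11.6 -0.13 1.43 w 0.3584597547153636
t 17.4 E s -0.057 t -0.0 z 0.0576 tilt 12.45 yaw 202.65 F s,t,z 12.07 -0.18 1.47 w 0.353682306321538
t 17.45 E s -0.057 t -0.0 z 0.0576 tilt 12.46 yaw 202.65 F s,t,z 11.5 0.05 1.06 w 0.35168446410700677
T [0.5651613  0.12457251 0.04771915]
-0.045 137 y med -0.026
-0.037 180 y med -0.0348
-0.029 202 y med -0.0347
-0.021 199 y med -0.0349
-0.013 178 y med -0.0347
-0.005 173 y med -0.0347
0.003 159 y med -0.0347
0.011 16 y med -0.0343
cop 302 px 304 334 toolz -0.0005 t -0.0005 s max -0.0605
```

Call:
{"api": "jog_arm", "payload": {"rotation": [[0,0,0],[0,0,0],[0,0,2],[0,0,2],[0,0,2],[0,0,0],[0,0,0],[0,0,0]], "dp": [[-0.0009,-0.0002,0],[0,0,0],[-0.0007,0.0014,0],[-0.0007,0.0014,0],[-0.0007,0.0014,0],[0,0,0],[0,0,0],[0,0,0]], "hand": [1,1,1,1,1,1,1,1]}}

```text
clock: 18.45
eef_pos: [0.5669, 0.1251, 0.0429]
tcp_rot: [[-0.917, -0.106, 0.384], [-0.382, -0.039, -0.923], [0.113, -0.994, -0.005]]
ft_force: [-11.2, -4.9, 1.5]
gripper_width: 0.349
```

Run:
```python
from h import *
for i in range(3): where(); s=grab('scene')
a=s['pixels'][150:290,380:480];cv2.imwrite('pics/s4.png',cv2.resize(a,None,fx=4,fy=4,interpolation=cv2.INTER_CUBIC))
```

```text
t 18.45 E s -0.0575 t 0.0001 z 0.0573 tilt 6.48 yaw 202.61 F s,t,z 12.2 0.2 1.52 w 0.34916552410250346
t 18.5 E s -0.0575 t 0.0002 z 0.0573 tilt 6.48 yaw 202.61 F s,t,z 11.76 0.2 1.34 w 0.35622374775107646
t 18.55 E s -0.0575 t 0.0002 z 0.0573 tilt 6.48 yaw 202.61 F s,t,z 11.77 -0.91 2.05 w 0.35537284146419323
```

View pics/s4.png

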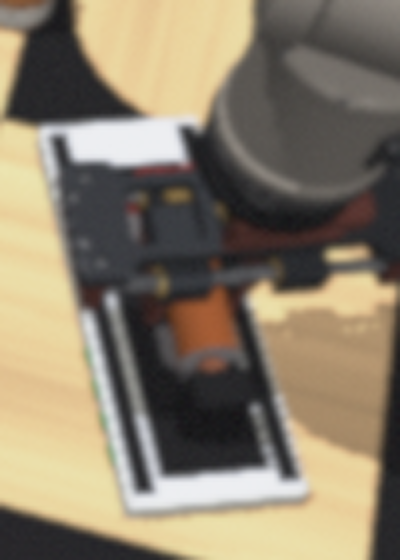

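The scene view shows the cell pressed against the dome at (213,362). The gripper hides the stop at about (165,170), so I'll continue by force.

Call:
{"api": "jog_arm", "payload": {"rotation": [[0,0,0],[0,0,0],[0,0,1],[0,0,1],[0,0,1],[0,0,0],[0,0,0],[0,0,0]], "dp": [[-0.0008,-0.0001,0],[0,0,0],[-0.0003,0.0007,0],[-0.0003,0.0007,0],[-0.0003,0.0007,0],[0,0,0],[0,0,0],[0,0,0]], "hand": [1,1,1,1,1,1,1,1]}}

```text
clock: 19.6
eef_pos: [0.568, 0.1256, 0.0406]
tcp_rot: [[-0.922, -0.058, 0.384], [-0.383, -0.019, -0.923], [0.061, -0.998, -0.005]]
ft_force: [-11.9, -5.6, 1.7]
gripper_width: 0.351
```

```bash
python3 m.py
```

```text
t 19.65 E s -0.058 t 0.0001 z 0.0571 tilt 3.5 yaw 202.6 F s,t,z 12.95 0.3 3.26 w 0.3534425750549651
t 19.7 E s -0.058 t 0.0001 z 0.0571 tilt 3.5 yaw 202.6 F s,t,z 13.53 0.12 2.42 w 0.3571116038649633
t 19.75 E s -0.058 t 0.0002 z 0.0571 tilt 3.5 yaw 202.6 F s,t,z 12.71 0.98 1.31 w 0.35663956840375527
T [0.56803512 0.12562241 0.04059228]
-0.045 103 y med -0.0253
-0.037 169 y med -0.0351
-0.029 199 y med -0.035
-0.021 200 y med -0.035
-0.013 186 y med -0.0349
-0.005 170 y med -0.0349
0.003 161 y med -0.0349
0.011 14 y med -0.0346
cop 378 px 304 334 toolz -0.0005 t -0.0003 s max -0.0608
```

Call:
{"api": "jog_arm", "payload": {"rotation": [[0,0,1],[0,0,0],[0,0,1],[0,0,0],[0,0,1],[0,0,0],[0,0,0],[0,0,0]], "dp": [[-0.0003,0.0007,0],[0,0,0],[-0.0003,0.0007,0],[0,0,0],[-0.0003,0.0007,0],[0,0,0],[0,0,0],[0,0,0]], "hand": [1,1,1,1,1,1,1,1]}}

```text
clock: 20.75
eef_pos: [0.5687, 0.1258, 0.0382]
tcp_rot: [[-0.923, -0.01, 0.384], [-0.384, 0.001, -0.923], [0.009, -1.0, -0.005]]
ft_force: [-10.7, -4.7, 0.4]
gripper_width: 0.353
```

```bash
python3 m.py
```

```text
t 20.8 E s -0.0578 t 0.0003 z 0.0569 tilt 0.5 yaw 202.58 F s,t,z 12.96 0.31 0.69 w 0.3523337297215273
t 20.85 E s -0.0578 t 0.0002 z 0.0569 tilt 0.5 yaw 202.58 F s,t,z 11.8 -0.67 0.8 w 0.3557982347403664
t 20.9 E s -0.0577 t 0.0003 z 0.0569 tilt 0.5 yaw 202.58 F s,t,z 12.72 1.07 0.33 w 0.35645137407501826
T [0.56873515 0.12582191 0.0382202 ]
-0.045 117 y med -0.0252
-0.037 168 y med -0.0351
-0.029 202 y med -0.0351
-0.021 199 y med -0.0351
-0.013 190 y med -0.0351
-0.005 169 y med -0.0349
0.003 162 y med -0.0348
0.011 14 y med -0.0347
cop 420 px 304 334 toolz -0.0005 t -0.0002 s max -0.0603
```

Call:
{"api": "jog_arm", "payload": {"rotation": [[0,0,0.5],[0,0,0],[0,0,0],[0,0,0],[0,0,0],[0,0,0],[0,0,0],[0,0,0]], "dp": [[-0.0002,0.0004,0],[0,0,0],[0,0.0005,0],[0,0,0],[0,0.0005,0],[0,0,0],[0,0,0],[0,0,0]], "hand": [1,1,1,1,1,1,1,1]}}

```text
clock: 21.9
eef_pos: [0.569, 0.126, 0.0369]
tcp_rot: [[-0.923, -0.002, 0.384], [-0.384, 0.005, -0.923], [-0.0, -1.0, -0.005]]
ft_force: [-10.8, -4.5, 2.1]
gripper_width: 0.353
```

```bash
python3 m.py
```

```text
t 21.95 E s -0.058 t 0.0002 z 0.0559 tilt -0.02 yaw 202.58 F s,t,z 12.7 0.84 1.89 w 0.35278906505391006
t 22.0 E s -0.0579 t 0.0002 z 0.0559 tilt -0.01 yaw 202.58 F s,t,z 12.76 -0.02 2.06 w 0.35273333540479623
t 22.05 E s -0.058 t 0.0001 z 0.0559 tilt -0.02 yaw 202.58 F s,t,z 11.97 0.43 2.32 w 0.3565042155712098
T [0.56902596 0.12602253 0.03690492]
-0.045 125 y med -0.0262
-0.037 169 y med -0.0349
-0.029 203 y med -0.0348
-0.021 202 y med -0.035
-0.013 185 y med -0.035
-0.005 174 y med -0.0348
0.003 155 y med -0.0349
0.011 15 y med -0.0346
cop 418 px 304 334 toolz -0.0005 t -0.0002 s max -0.0607
```

Call:
{"api": "jog_arm", "payload": {"rotation": [[0,0,0],[0,0,0],[0,0,0],[0,0,0],[0,0,0],[0,0,0],[0,0,0],[0,0,0]], "dp": [[0.001,0,0],[0,0,0],[0.001,0,0],[0,0,0],[0.001,0,0],[0,0,0],[0.001,0,0],[0,0,0]], "hand": [1,1,1,1,1,1,1,1]}}

```text
clock: 23.05
eef_pos: [0.5663, 0.1249, 0.037]
tcp_rot: [[-0.923, 0.0, 0.384], [-0.384, 0.005, -0.923], [-0.002, -1.0, -0.005]]
ft_force: [-9.2, -4.4, -1.2]
gripper_width: 0.355
```

```bash
python3 m.py
```

```text
t 23.1 E s -0.055 t 0.0001 z 0.0561 tilt -0.12 yaw 202.6 F s,t,z 9.0 -0.24 -0.25 w 0.35703656158349356
t 23.15 E s -0.055 t 0.0001 z 0.0561 tilt -0.12 yaw 202.59 F s,t,z 9.14 0.89 -0.37 w 0.3529721692843487
t 23.2 E s -0.055 t 0.0001 z 0.0561 tilt -0.12 yaw 202.6 F s,t,z 9.37 0.51 -1.11 w 0.3540912593107178
T [0.56630624 0.12489073 0.03700202]
-0.045 122 y med -0.0259
-0.037 169 y med -0.0349
-0.029 202 y med -0.035
-0.021 201 y med -0.0349
-0.013 183 y med -0.035
-0.005 173 y med -0.035
0.003 154 y med -0.0348
0.011 15 y med -0.0344
cop 578 px 304 334 toolz -0.0005 t -0.0003 s max -0.0577
```

Force is 9.2 N, which means the dome is about 5.6 mm in. Another 2–3 mm forward should reach the stop.

Call:
{"api": "jog_arm", "payload": {"rotation": [[0,0,0],[0,0,0],[0,0,0],[0,0,0],[0,0,0],[0,0,0],[0,0,0],[0,0,0]], "dp": [[0.001,0.0003,0],[0,0,0],[0.001,0,0],[0,0,0],[0.001,0,0],[0,0,0],[0,0,0],[0,0,0]], "hand": [1,1,1,1,1,1,1,1]}}

```text
clock: 24.2
eef_pos: [0.5646, 0.1242, 0.037]
tcp_rot: [[-0.923, 0.002, 0.384], [-0.384, 0.006, -0.923], [-0.004, -1.0, -0.004]]
ft_force: [-6.8, -3.8, -0.7]
gripper_width: 0.354
```

```bash
python3 m.py
```

```text
t 24.25 E s -0.053 t 0.0001 z 0.0562 tilt -0.23 yaw 202.6 F s,t,z 7.02 0.88 -1.63 w 0.3527635355177711
t 24.3 E s -0.053 t 0.0001 z 0.0562 tilt -0.24 yaw 202.6 F s,t,z 8.13 0.3 -1.49 w 0.3572727793999107
t 24.35 E s -0.053 t 0.0001 z 0.0562 tilt -0.24 yaw 202.61 F s,t,z 8.12 0.76 -1.36 w 0.35259100096628354
T [0.56454087 0.12413374 0.03702729]
-0.045 123 y med -0.0259
-0.037 170 y med -0.035
-0.029 201 y med -0.0348
-0.021 200 y med -0.0348
-0.013 190 y med -0.0349
-0.005 171 y med -0.035
0.003 155 y med -0.035
0.011 13 y med -0.0343
cop 568 px 304 334 toolz -0.0005 t -0.0003 s max -0.0557
```

Call:
{"api": "jog_arm", "payload": {"rotation": [[0,0,-0.2],[0,0,0],[0,0,0],[0,0,0],[0,0,0],[0,0,0],[0,0,0],[0,0,0]], "dp": [[0.001,0.0003,0],[0,0,0],[0.0005,0,0],[0,0,0],[0.0005,0,0],[0,0,0],[0,0,0],[0,0,0]], "hand": [1,1,1,1,1,1,1,1]}}

```text
clock: 25.35
eef_pos: [0.5638, 0.1239, 0.037]
tcp_rot: [[-0.923, 0.001, 0.385], [-0.385, 0.005, -0.923], [-0.003, -1.0, -0.004]]
ft_force: [-4.5, -2.6, -1.0]
gripper_width: 0.352
```

```bash
python3 -c "
from h import *
where();where()"
```

```text
t 25.35 E s -0.0523 t 0.0001 z 0.0562 tilt -0.16 yaw 202.62 F s,t,z 5.14 0.7 -1.02 w 0.35157998465487333
t 25.35 E s -0.0523 t 0.0001 z 0.0562 tilt -0.16 yaw 202.62 F s,t,z 5.14 0.7 -1.02 w 0.35157998465487333
```

Call:
{"api": "jog_arm", "payload": {"rotation": [[0,0,-0.1],[0,0,0],[0,0,0],[0,0,0],[0,0,0],[0,0,0],[0,0,0],[0,0,0]], "dp": [[0.0005,0.0003,0],[0,0,0],[0.0005,0.0003,0],[0,0,0],[0.0003,0.0002,0],[0,0,0],[0,0,0],[0,0,0]], "hand": [1,1,1,1,1,1,1,1]}}

```text
clock: 26.35
eef_pos: [0.5638, 0.1239, 0.0368]
tcp_rot: [[-0.923, 0.002, 0.385], [-0.385, 0.005, -0.923], [-0.003, -1.0, -0.004]]
ft_force: [-5.1, -3.8, 3.1]
gripper_width: 0.354
```

```bash
python3 m.py
```

```text
t 26.4 E s -0.0523 t 0.0 z 0.056 tilt -0.2 yaw 202.64 F s,t,z 5.2 2.04 2.7 w 0.35283718750168397
t 26.45 E s -0.0523 t 0.0 z 0.056 tilt -0.19 yaw 202.64 F s,t,z 5.09 1.66 2.89 w 0.3567983570632904
t 26.5 E s -0.0522 t 0.0 z 0.056 tilt -0.19 yaw 202.64 F s,t,z 4.6 1.49 2.61 w 0.35366144154504275
T [0.56380985 0.12389681 0.03683205]
-0.045 119 y med -0.0259
-0.037 168 y med -0.0349
-0.029 202 y med -0.0349
-0.021 203 y med -0.0349
-0.013 189 y med -0.0349
-0.005 168 y med -0.0349
0.003 153 y med -0.035
0.011 15 y med -0.0349
cop 624 px 304 334 toolz -0.0005 t -0.0004 s max -0.055
```

The nub appears to be at the stop: no further travel in s, level, and z=56 mm. I'll ease the grip so the spring settles the cell, then open.

Call:
{"api": "jog_arm", "payload": {"rotation": [[0,0,0],[0,0,0],[0,0,0],[0,0,0],[0,0,0],[0,0,0],[0,0,0],[0,0,0]], "dp": [[0,0,0],[0,0,0],[0,0,0],[0,0,0],[0,0,0],[0,0,0],[0,0,0],[0,0,0]], "hand": [1,1,1,1,1,1,1,1], "newtons": 4}}

```text
clock: 27.5
eef_pos: [0.564, 0.124, 0.0367]
tcp_rot: [[-0.923, 0.002, 0.385], [-0.385, 0.005, -0.923], [-0.004, -1.0, -0.003]]
ft_force: [-0.4, -4.6, 1.8]
gripper_width: 0.362
```

```bash
python3 m.py
```

```text
t 27.55 E s -0.0525 t -0.0 z 0.0559 tilt -0.21 yaw 202.65 F s,t,z 1.39 5.24 2.03 w 0.36459911354879787
t 27.6 E s -0.0524 t 0.0 z 0.0559 tilt -0.21 yaw 202.65 F s,t,z 1.59 2.94 0.94 w 0.361057434269093
t 27.65 E s -0.0525 t 0.0 z 0.0559 tilt -0.22 yaw 202.65 F s,t,z 2.1 4.44 2.68 w 0.3618096075891605
T [0.56398913 0.12399316 0.036738  ]
-0.045 122 y med -0.0261
-0.037 166 y med -0.0348
-0.029 209 y med -0.0349
-0.021 197 y med -0.0349
-0.013 190 y med -0.0349
-0.005 169 y med -0.0349
0.003 154 y med -0.035
0.011 13 y med -0.035
cop 598 px 304 334 toolz -0.0005 t -0.0004 s max -0.0552
```

Call:
{"api": "jog_arm", "payload": {"rotation": [[0,0,0],[0,0,0],[0,0,0],[0,0,0],[0,0,0],[0,0,0],[0,0,0],[0,0,0]], "dp": [[0,0,0],[0,0,0],[0,0,0],[0,0,0],[0,0,0],[0,0,0],[0,0,0],[0,0,0]], "hand": [0.1,-0.1,-0.2,-0.2,-0.2,-0.2,-0.2,-0.2]}}

```text
clock: 28.65
eef_pos: [0.5636, 0.1241, 0.0366]
tcp_rot: [[-0.923, 0.001, 0.385], [-0.385, 0.005, -0.923], [-0.003, -1.0, -0.004]]
ft_force: [-0.1, 0.1, 0.1]
gripper_width: 0.603
```

```bash
python3 m.py
```

```text
t 28.7 E s -0.0522 t -0.0004 z 0.0557 tilt -0.17 yaw 202.66 F s,t,z -0.3 -1.1 -0.38 w 0.6002741367019392
t 28.75 E s -0.0522 t -0.0003 z 0.0557 tilt -0.17 yaw 202.66 F s,t,z 0.2 -1.2 0.22 w 0.6013391408829984
t 28.8 E s -0.0521 t -0.0003 z 0.0557 tilt -0.17 yaw 202.66 F s,t,z -0.06 -0.0 0.03 w 0.5988835780768228
T [0.563568   0.12419809 0.03658452]
-0.045 126 y med -0.0263
-0.037 167 y med -0.0352
-0.029 206 y med -0.0351
-0.021 198 y med -0.0351
-0.013 188 y med -0.0351
-0.005 174 y med -0.0351
0.003 163 y med -0.0351
0.011 10 y med -0.0348
cop 625 px 305 335 toolz 0.0 t -0.0003 s max -0.055
```

The cell stayed put and level once released. I'll lift clear and check.

Call:
{"api": "jog_arm", "payload": {"rotation": [[0,0,0],[0,0,0],[0,0,0],[0,0,0],[0,0,0],[0,0,0],[0,0,0],[0,0,0]], "dp": [[0,-0.005,0],[0,-0.01,0],[0,-0.015,0],[0,-0.02,0],[0,-0.025,0],[0,-0.025,0],[0,-0.025,0],[0,-0.025,0]], "hand": [-0.2,-0.2,-0.2,-0.2,-0.2,-0.2,-0.2,-0.2]}}

```text
clock: 29.8
eef_pos: [0.5634, 0.1233, 0.1888]
tcp_rot: [[-0.923, 0.002, 0.385], [-0.385, 0.005, -0.923], [-0.004, -1.0, -0.004]]
ft_force: [0.9, 0.3, -0.1]
gripper_width: 0.599
```

Call:
{"api": "jog_arm", "payload": {"rotation": [[0,0,0],[0,0,0],[0,0,0],[0,0,0],[0,0,0],[0,0,0],[0,0,0],[0,0,0]], "dp": [[0,-0.015,-0.03],[0,-0.015,-0.04],[0,0,-0.04],[0,0,-0.04],[0,0,-0.03],[0,0,0],[0,0,0],[0,0,0]], "hand": [-0.2,-0.2,-0.2,-0.2,-0.2,-0.2,-0.2,-0.2]}}

```text
clock: 30.8
eef_pos: [0.4947, 0.2878, 0.2178]
tcp_rot: [[-0.924, 0.002, 0.383], [-0.383, 0.005, -0.924], [-0.004, -1.0, -0.004]]
ft_force: [0.1, 0.0, -1.2]
gripper_width: 0.601
```

Run:
```python
from h import *
ims=[]
for n in('scene','top'):
    for i in range(2): d=grab(n)
    P=cloud(d);H,S,V=cv2.split(cv2.cvtColor(d['pixels'],cv2.COLOR_BGR2HSV));q=P[...,:2]-CC;s=q@CU;t=q@CV
    near=(abs(s)<.09)&(abs(t)<.025)&(P[...,2]>.045)
    o=near&(H>3)&(H<16)&(S>150)&(P[...,2]>.064)
    f=np.polyfit(s[o],P[o][:,2],1);red=near&((H<4)|(H>175))&(S>150)
    print(n,'orange',o.sum(),'s',np.percentile(s[o],[1,99]).round(4),'t',t[o].mean().round(4),'ridge z95',np.percentile(P[o][:,2],95).round(4),'slope deg',np.degrees(np.arctan(f[0])).round(2),'red s',np.percentile(s[red],[2,98]).round(4),'red z',np.percentile(P[red][:,2],95).round(4))
    v,u=np.nonzero(near);y,x=int(v.mean()),int(u.mean());ims.append(cv2.resize(d['pixels'][y-50:y+50,x-50:x+50],(398,398),interpolation=cv2.INTER_CUBIC))
    cell(d,'blue',n=n)
cv2.imwrite('pics/f.png',np.hstack(ims));where()
```

```text
scene orange 389 s [-0.0504  0.0311] t 0.0029 ridge z95 0.0738 slope deg -0.01 red s [0.0462 0.0563] red z 0.072
scene st [323 162  12  29 302] rect px [[322.5, 190.0], [324.0, 161.60000610351562], [334.5, 162.10000610351562], [333.0, 190.5]]
 corners [[0.5393, -0.121, 0.034], [0.4571, -0.1415, 0.034], [0.451, -0.1163, 0.034], [0.5334, -0.097, 0.034]]
 centre [ 0.4952 -0.119   0.034 ] len,wid [0.0847 0.0259] axis yaw 13.58 cloud mean [ 0.5084 -0.1159  0.0509]
top orange 326 s [-0.053   0.0329] t -0.0004 ridge z95 0.0745 slope deg -0.17 red s [0.0444 0.0567] red z 0.0722
top st [310 206  18  33 338] rect px [[309.1000061035156, 207.5], [319.70001220703125, 204.8000030517578], [327.3999938964844, 235.60000610351562], [316.79998779296875, 238.3000030517578]]
 corners [[0.545, -0.0923, 0.034], [0.5517, -0.1211, 0.034], [0.4675, -0.14, 0.034], [0.4609, -0.1115, 0.034]]
 centre [ 0.5063 -0.1162  0.034 ] len,wid [0.0296 0.0863] axis yaw -167.26 cloud mean [ 0.5031 -0.116   0.0542]
t 31.0 E s -0.0519 t -0.1787 z 0.2365 tilt -0.18 yaw 202.58 F s,t,z -0.26 0.04 -0.47 w 0.6029065742228205
```

View pics/f.png

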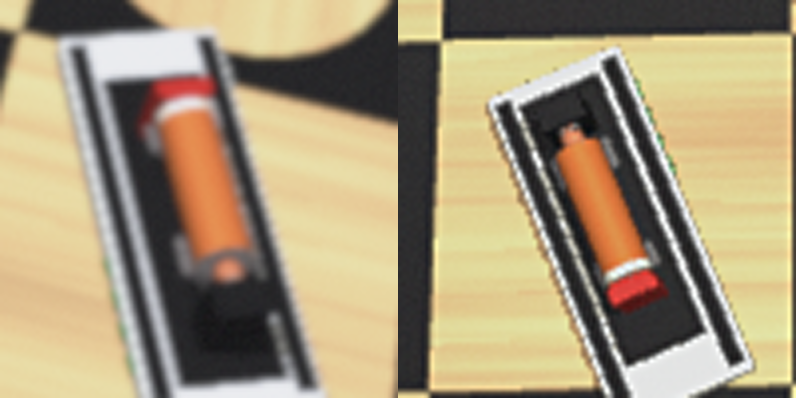

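Both views show the cell lying level and straight. The dome is pressed at (230,270) on the left and (570,133) on the right, and the nub is hidden under the red stop at (180,90) and (637,290). Handing in.

```bash
python3 -c "
from rig import bot
print(bot.job_done())"
```

```text
the job is handed in; nothing more can be done
None
```

The orange cell is in the charger, lying level with its nub under the red stop's lip, and I've handed the job in at about 31 s of the 72 s allowed.

**How it went:** I gripped the cell 10 mm towards its flat end and brought it in tilted 22° nub-up. I felt the copper contact about 3 mm towards the dome end from nominal, then pressed it in to about 9 mm at roughly 13 N. I tipped the nub down to level without touching the lip, lowered the cell onto the saddles and let it slide forward to the stop. Then I eased the grip, opened and backed off.

**Last checks:**
- **Level and seated:** the slope is within 0.2° in both cameras, and the cell is centred to 0.4 mm from above (2.9 mm off in the side view). Its ridge reads 74 mm against 72 mm expected, but the stop also reads 3 mm high, so this is camera bias.
- **Held in place:** it did not shift when released, and the nub is hidden under the stop in both views.
- **Forces:** no reading went above about 14 N, and the gripper now touches nothing.
- **Blue cell:** unmoved to within the measuring error. I did not measure the other things again, but the arm went nowhere near them.

**What disagreed:** the cameras put the bay's shift at 3.5 to 5 mm, against about 3 mm by feel. At the stop, another 1.3 mm of commanded travel moved nothing and did not change the force. I took that as the nub resting on the stop; the gripper hid the stop then, so I saw it only after backing off.

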